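# Find the full eyelet case in the sloped rack

## Task

One of the four identical closed eyelet cases in the sloped rack is still full and the others are part used, which only their weight will tell. Find the full one and set it down gently, standing upright, in the shallow tray by the press, and leave the other three in the rack, pushed fully home in its pockets. Do not disturb the cup, the tub of wipes or the hammer.

Things in the scene. Friction and masses are not known exactly. Their poses are not given: they have to be found in the camera images.
- case_1_center (a point): Middle of one of four identical closed cases (grey plastic, black lid; 76 mm wide y, 44 mm thick x, 140 mm tall z, z toward the lid). It starts in a rack pocket, its upper 78 to 85 mm free; which case is where varies. One case is full, 0.58 to 0.72 kg; the other three are part used, 0.16 to 0.40 kg.
- case_2_center (a point): Middle of one of four identical closed cases (grey plastic, black lid; 76 mm wide y, 44 mm thick x, 140 mm tall z, z toward the lid). It starts in a rack pocket, its upper 78 to 85 mm free; which case is where varies. One case is full, 0.58 to 0.72 kg; the other three are part used, 0.16 to 0.40 kg.
- case_3_center (a point): Middle of one of four identical closed cases (grey plastic, black lid; 76 mm wide y, 44 mm thick x, 140 mm tall z, z toward the lid). It starts in a rack pocket, its upper 78 to 85 mm free; which case is where varies. One case is full, 0.58 to 0.72 kg; the other three are part used, 0.16 to 0.40 kg.
- case_4_center (a point): Middle of one of four identical closed cases (grey plastic, black lid; 76 mm wide y, 44 mm thick x, 140 mm tall z, z toward the lid). It starts in a rack pocket, its upper 78 to 85 mm free; which case is where varies. One case is full, 0.58 to 0.72 kg; the other three are part used, 0.16 to 0.40 kg.
- pocket_2 (a point): Floor centre of the second pocket from the left of the fixed plywood rack, 62 mm above the bench. z: out along the pocket, leaning 30 degrees from vertical to the robot's side; y: along the row, left; x: across, away from the robot and up. Inside 84 mm (y) by 54 mm (x); walls 55 mm deep robot side, 62 far, 60 dividers. Cases lean on the robot-side wall; at home a case's middle is 70 mm from the floor.
- pocket_1 (a point): Floor centre of the leftmost pocket (seen from the robot); the four pockets are alike and 92 mm apart along y, axes as for pocket_2. Neighbouring cases stand 16 mm apart: too close for fingers between them, so they are pinched across their 44 mm thickness.
- pocket_3 (a point): Floor centre of the third pocket from the left; as pocket_2.
- pocket_4 (a point): Floor centre of the rightmost pocket; as pocket_2.
- tray_in (a point): fixed shallow steel parts tray near the green eyelet press, 130 mm (its x) by 150 mm (its y) outside, walls 4 mm thick, rim 22 mm above the bench. Point at the centre of its inner floor, which lies 4 mm above the bench; z up. The fixed press, 345 mm tall, stands clear of it on the left, beyond its far side
- tray: the same shallow steel tray; origin at the centre of its underside, on the bench
- case_1: the case of point case_1_center; origin at the centre of its underside, axes as for that point
- case_2: the case of point case_2_center; origin at the centre of its underside, axes as for that point
- case_3: the case of point case_3_center; origin at the centre of its underside, axes as for that point
- case_4: the case of point case_4_center; origin at the centre of its underside, axes as for that point
- cup_rim (a point): loose white paper cup, 72 mm across, 70 mm tall, standing between rack and tray; point at the centre of its mouth; leave alone
- wipes: loose tub of wipes with a blue band and a red lid, 84 mm across, 182 mm tall, standing beyond the work; origin under its centre; leave alone
- mallet_grip (a point): loose hammer, 230 mm long, lying beyond the tray; point on its handle; leave alone
Things that resemble listed ones, but are neither listed nor needed, are in the scene too. Leave any purple or turquoise look-alike of the case_2 alone.

How it is judged:
By the outcome, as a careful person would: the job done as asked, in the order asked, and still so for the second after the job is handed in, with the robot touching nothing.
It also fails if it takes over 66 s, if anything falls off the work surface, if the arm or the gripper's body presses on something with over 40 N, if the wrist force passes 120 N, or if a joint passes its speed limit or range.

## Robot

A 6-joint arm with a two-finger parallel gripper is mounted at the origin on the work surface. World frame = base frame: x ahead of the robot, y to its left, z up, the work surface at z = 0. Lengths are in m, angles in rad, forces in N, time in s.
With the tool pointing down it reaches from about 0.275 to 0.825 m from the base axis. Payload 4.9 kg.
Tool frame: the origin (TCP) lies on the centre line of the jaws, within the pads' length; the fingertips stand arm.tcp_to_tips ahead of it and the grasp point (between the pads) lies 2 mm behind it (arm.tcp_to_tips is the distance from the TCP to the fingertips, in m); z points along the fingers, y is the line along which they close (so a half turn about z gives the same grasp; the last joint's range is limited). The gripper opens to 85 mm and grips with 20 to 120 N. Pads are 22 mm wide; open, the fingers measure 114 mm over their backs; the gripper's body (76 mm by 85 mm) begins 54 mm behind the grasp point. The pads swing forward as they close: fully open they stand 13 mm farther back than shut.
Start: joints at [-1.459, 0.326, -0.193, 1.052, 0, 1.437], TCP at [0.134, -0.533, 0.248] pointing down, gripper open.
Joint ranges: [-2.65, 2.65], [-0.97, 1.79], [-1.3, 1.35], [-1.93, 2.1], [-1.47, 1.37], [-3.14, 3.14]. Speed limits (rad/s): [2.57, 2.57, 3.14, 3.14, 3.14, 3.14].

## Interface

Orientations are given as [roll, pitch, yaw] about the fixed x, y, z axes, in that order (R = Rz(yaw) Ry(pitch) Rx(roll)).
In Python, from cell import arm gives the robot as it stands.
- The arm moves only by the tool carry_out, never from a script. Its argument "steps" is a list of rows, each a list of 7 numbers: the turn, a rotation vector about the tool's x, y, z as a fraction of full scale, then the shift along the tool's x, y, z as a fraction of full scale, then the gripper command: -1 is fully open, 1 is shut, values between are in proportion. In form: [[wx, wy, wz, dx, dy, dz, grip], ...]. A call has 1 to 20 rows; each row is the pose to reach, as a shift and turn from the pose commanded when the call began, along the tool's axes at that moment, turning the shorter way round; what a row does not reach only later rows make up. Full scale, the value 1, is 0.2 m for a shift and 180 degrees for a turn. A row lasts 1/10 s, in which the tool goes at most 50 mm and 8.59 degrees, less where a joint would pass 70% of its speed; a pose out of reach is approached as far as the arm can. A call with a number of a shift or a turn outside -1 to 1 is refused whole. A call with a gripper value outside its range is refused whole. The fingers move at their own pace and stop on an object; the grip force is fixed at half the most. Time passes only in rows, so rows that repeat a pose let the fingers close. It gives the time, the measured TCP pose, the force, the opening and the grip force at its end, in the units of the state.
- arm.get_state(): the state, without advancing time (a new reading comes with each control period).
- arm.read_camera(name): name is "side" or "top" or "wrist"; returns the picture (384x512x3 uint8, blue, green, red); there is no depth.
- arm.camera_params(name): a dict with "mtx" (3x3 intrinsics, pixels), "dist_coeffs" ([k1, k2, p1, p2, k3] as OpenCV has them; the pictures are not rectified), "cam_to_world" (4x4, takes a point from camera to world coordinates); the wrist camera has in their place "mount" (4x4, takes a point from camera to tool coordinates, whose origin is the TCP and whose axes are the flange's). Camera axes: x right, y down, z forward; pixel columns grow to the right and rows downward; lengths in m; the calibration is good to about 2 mm. A picture is of the moment at which its call begins: read the wrist's pose just before it. camera_params takes no time and is no camera call.
- arm.job_done(): hands the job in; it is judged then, once.
The state is a dict: "time": time; "qpos": joint angles; "joint_vel": joint speeds; "joint_efforts": joint torques, N m; "tcp_pos": TCP position; "tool_rot": TCP orientation; "contact_force": force on the tool from outside, world axes, zero at the start; "torque": the same for the moment, N m; "opening": finger opening in m; "grip_force": force on a finger pad.
Only numpy, scipy, OpenCV 4.12 (cv2) and the standard library are available. Lean on these libraries where they do the work, as an engineer would, in place of code of your own. Each camera call takes 0.05 s, during which the arm holds its last target. There are 200 camera calls.

## Working session

There is one attempt and no reset: what is moved stays moved. The work goes in short steps, Python scripts to look and compute and a tool call to move; the robot and the scene stay as the last step left them, time stands still between calls to the robot, and variables do not carry over. Pictures are saved under pics/ and viewed, at most 10 in all, crops included, and the job is handed in when it is done.

Besides the shell and the picture viewer there is one more tool, called after "Request:" by a JSON object that holds its "method" and its "body". carry_out: Moves the arm, as the interface text tells. Its arguments: {"type":"object","properties":{"steps":{"type":"array"}},"required":["steps"]}

```bash
mkdir -p pics; ls; python3 - <<'E'
from cell import arm
import cv2,numpy as np
np.set_printoptions(precision=4,suppress=True)
print(arm.get_state()); print(arm.tcp_to_tips)
for n in ("top","side"):
    im=arm.read_camera(n); cv2.imwrite(f"pics/{n}0.png",im)
    p=arm.camera_params(n); print(n,p)
print(arm.camera_params("wrist"))
a=cv2.imread("pics/top0.png")
cv2.imwrite("pics/top0b.png",cv2.resize(a,(800,600)))
b=cv2.imread("pics/side0.png")
cv2.imwrite("pics/side0b.png",cv2.resize(b,(800,600)))
E
```

```text
pics
{'time': 0.0, 'qpos': array([-1.4592,  0.327 , -0.1936,  1.052 ,  0.    ,  1.4366]), 'joint_vel': array([ 0.0001, -0.0002, -0.0012,  0.0009,  0.001 , -0.0027]), 'joint_efforts': array([ -0.0011, -44.3399,  26.2439,   0.0156,  -0.0003,   0.    ]), 'tcp_pos': array([ 0.1338, -0.5329,  0.2475]), 'tool_rot': array([-3.1398, -0.0002,  0.2458]), 'contact_force': array([0.7837, 0.2445, 0.2473]), 'torque': array([-0.0085,  0.0496, -0.0028]), 'grip_force': 0.0, 'opening': 0.08584867381589431}
0.017
top {'mtx': array([[403.0156,   0.    , 254.0536],
       [  0.    , 403.0156, 197.7216],
       [  0.    ,   0.    ,   1.    ]]), 'dist_coeffs': array([-0.0538,  0.    ,  0.    ,  0.    ,  0.    ]), 'cam_to_world': array([[-0.0222, -0.9903,  0.1369,  0.3483],
       [-0.9997,  0.0225,  0.0006, -0.0993],
       [-0.0037, -0.1368, -0.9906,  1.2639],
       [ 0.    ,  0.    ,  0.    ,  1.    ]])}
side {'mtx': array([[355.438 ,   0.    , 255.5538],
       [  0.    , 355.438 , 192.4671],
       [  0.    ,   0.    ,   1.    ]]), 'dist_coeffs': array([-0.0007,  0.    ,  0.    ,  0.    ,  0.    ]), 'cam_to_world': array([[-0.9698,  0.1681, -0.177 ,  0.7347],
       [ 0.2441,  0.6665, -0.7044,  0.8085],
       [-0.0004, -0.7263, -0.6874,  0.9533],
       [ 0.    ,  0.    ,  0.    ,  1.    ]])}
{'mtx': array([[301.5125,   0.    , 251.6157],
       [  0.    , 301.5125, 191.6632],
       [  0.    ,   0.    ,   1.    ]]), 'dist_coeffs': array([-0.0633,  0.    ,  0.    ,  0.    ,  0.    ]), 'mount': array([[ 0.0014, -0.958 , -0.2868,  0.074 ],
       [ 1.    ,  0.001 ,  0.0015, -0.0006],
       [-0.0012, -0.2868,  0.958 , -0.1248],
       [ 0.    ,  0.    ,  0.    ,  1.    ]])}
```

View pics/top0b.png

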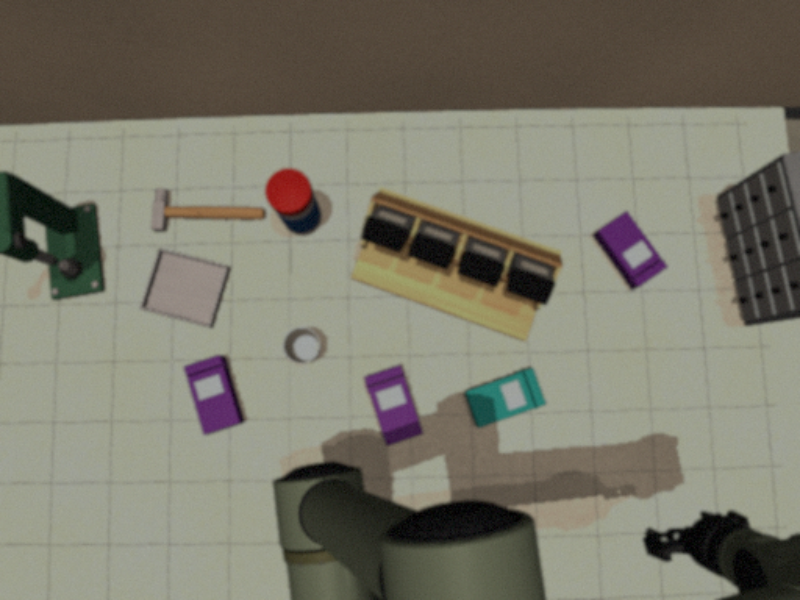

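View pics/side0b.png

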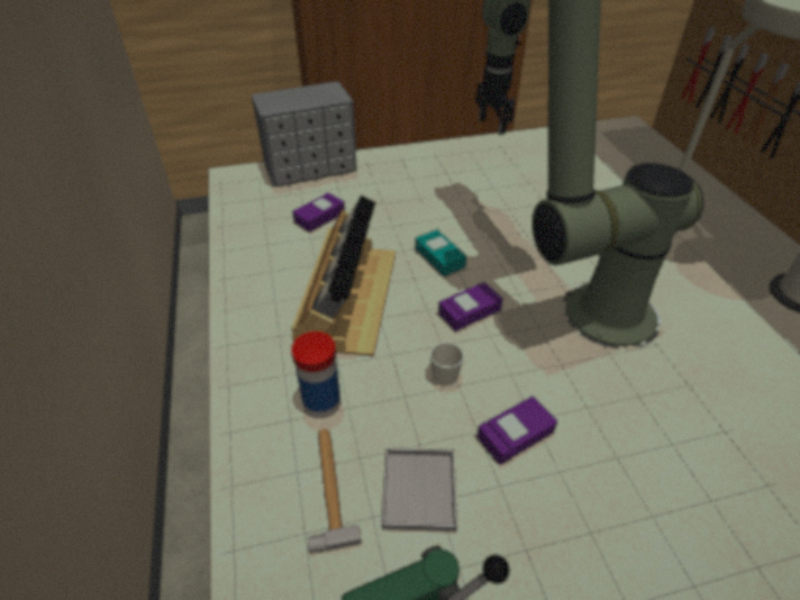

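The top view (800×600) shows the rack at about (460,265) with four black lids from (388,228) to (530,278). The tray is at (187,288), the cup at (305,345), the wipes at (292,195) and the hammer at (210,212). The side view confirms the cases lean toward the robot.

```bash
cat > h.py <<'E'
from cell import arm
import cv2,numpy as np
from scipy.spatial.transform import Rotation as R
np.set_printoptions(precision=4,suppress=True)
def rot(rpy): return R.from_euler('xyz',rpy)
def cam(n,st=None):
    p=arm.camera_params(n)
    if n!='wrist': return p['mtx'],p['dist_coeffs'],p['cam_to_world']
    T=np.eye(4);T[:3,:3]=rot(st['tool_rot']).as_matrix();T[:3,3]=st['tcp_pos']
    return p['mtx'],p['dist_coeffs'],T@p['mount']
def plane(c,uv,p0,nrm):
    K,D,T=c
    q=cv2.undistortPoints(np.array(uv,float).reshape(-1,1,2),K,D)[:,0]
    d=np.c_[q,np.ones(len(q))]@T[:3,:3].T; o=T[:3,3]
    s=((np.array(p0)-o)@nrm)/(d@nrm)
    return o+d*s[:,None]
def proj(c,P):
    K,D,T=c; W=np.linalg.inv(T)
    return cv2.projectPoints(np.array(P,float).reshape(-1,1,3),cv2.Rodrigues(W[:3,:3])[0],W[:3,3],K,D)[0][:,0]
def go(pos,rm):
    "row numbers to target pose from present"
    s=arm.get_state(); r0=rot(s['tool_rot']); rel=(r0.inv()*R.from_matrix(rm)).as_rotvec()/np.pi
    d=r0.inv().apply(np.array(pos)-s['tcp_pos'])/.2
    print('turn',rel,'shift',d)
def tool(psi,tilt):
    z=np.array([np.sin(tilt)*np.cos(psi),np.sin(tilt)*np.sin(psi),-np.cos(tilt)])
    x=np.array([-np.sin(psi),np.cos(psi),0]); return np.c_[x,np.cross(z,x),z]
E
python3 - <<'E'
from h import *
im=cv2.imread('pics/top0.png'); c=cam('top'); Z=np.array([0,0,1.])
g=im.max(2); m=np.zeros_like(g); m[115:205,225:365]=(g[115:205,225:365]<45)
n,l,s,ce=cv2.connectedComponentsWithStats(m)
for i in range(1,n):
    if s[i,4]>60:
        r=cv2.minAreaRect(np.argwhere(l==i)[:,::-1].astype(np.float32)); print('lid',s[i,4],ce[i],plane(c,[ce[i]],[0,0,.175],Z)[0],r[1:])
hsv=cv2.cvtColor(im,cv2.COLOR_BGR2HSV)
for pt in [(120,185),(110,140),(195,220)]: print('hsv',hsv[pt[1],pt[0]],im[pt[1],pt[0]])
b,gr,rr=[im[...,k].astype(int) for k in range(3)]
m=((rr-gr>=-2)).astype(np.uint8); m[:155]=0;m[215:]=0;m[:,:85]=0;m[:,155:]=0
m=cv2.morphologyEx(m,cv2.MORPH_OPEN,np.ones((3,3)))
k,_=cv2.findContours(m,0,1)[0:2]
k=max(k,key=cv2.contourArea); box=cv2.boxPoints(cv2.minAreaRect(k)); print(box); print('tray',plane(c,box,[0,0,.013],Z), plane(c,[box.mean(0)],[0,0,.013],Z))
E
```

```text
lid 420 [246.7    149.2595] [ 0.635  -0.0813  0.175 ] ((28.096059799194336, 16.79655647277832), 14.743562698364258)
lid 417 [276.1175 159.9305] [ 0.6028 -0.162   0.175 ] ((27.51346778869629, 15.904012680053711), 19.29004669189453)
lid 413 [307.2615 170.9855] [ 0.5698 -0.2468  0.175 ] ((26.879358291625977, 15.811386108398438), 18.434947967529297)
lid 447 [338.0828 181.7852] [ 0.5377 -0.3304  0.175 ] ((29.15416717529297, 19.683706283569336), 21.801406860351562)
hsv [ 14  34 148] [128 137 148]
hsv [ 25  34 141] [122 138 141]
hsv [ 68   6 165] [162 165 161]
[[ 87.0807 198.3326]
 [ 99.1823 154.4641]
 [150.453  168.6077]
 [138.3514 212.4762]]
tray [[0.5312 0.4302 0.013 ]
 [0.6727 0.3959 0.013 ]
 [0.6221 0.2288 0.013 ]
 [0.4827 0.2651 0.013 ]] [[0.5765 0.3295 0.013 ]]
```

```bash
python3 - <<'E'
from h import *
go([0.493,-0.169,0.348],tool(-.372,np.pi/6))
E
```

```text
turn [-0.1542  0.0791 -0.2963] shift [ 2.185  -1.329  -0.4996]
```

Request:
{"method": "carry_out", "body": {"steps": [[-0.154,0.079,-0.296,1.0,-0.65,-0.5,-1],[-0.154,0.079,-0.296,1.0,-0.65,-0.5,-1],[-0.154,0.079,-0.296,1.0,-0.65,-0.5,-1],[-0.154,0.079,-0.296,1.0,-0.65,-0.5,-1],[-0.154,0.079,-0.296,1.0,-0.65,-0.5,-1],[-0.154,0.079,-0.296,1.0,-0.65,-0.5,-1],[-0.154,0.079,-0.296,1.0,-0.65,-0.5,-1],[-0.154,0.079,-0.296,1.0,-0.65,-0.5,-1],[-0.154,0.079,-0.296,1.0,-0.65,-0.5,-1]]}}

```text
time: 1.0
tcp_pos: [0.2956, -0.3582, 0.3478]
tool_rot: [2.618, 0.0, 1.197]
contact_force: [-0.7, -1.2, 0.4]
opening: 0.0854
grip_force: 0.0
```

```bash
python3 - <<'E'
from h import *
go([0.493,-0.169,0.348],tool(-.372,np.pi/6))
E
```

```text
turn [-0.0001  0.0004 -0.0005] shift [1.2412 0.4971 0.2849]
```

Request:
{"method": "carry_out", "body": {"steps": [[0,0,0,1.0,0.4,0.23,-1],[0,0,0,1.0,0.4,0.23,-1],[0,0,0,1.0,0.4,0.23,-1],[0,0,0,1.0,0.4,0.23,-1],[0,0,0,1.0,0.4,0.23,-1],[0,0,0,1.0,0.4,0.23,-1],[0,0,0,1.0,0.4,0.23,-1]]}}

```text
time: 1.7
tcp_pos: [0.455, -0.2056, 0.3479]
tool_rot: [2.619, 0.001, 1.199]
contact_force: [-0.9, -0.7, 0.3]
opening: 0.0857
grip_force: 0.0
```

Request:
{"method": "carry_out", "body": {"steps": [[0,0,0,0.24,0.1,0.05,-1],[0,0,0,0.24,0.1,0.05,-1],[0,0,0,0.24,0.1,0.05,-1],[0,0,0,0.24,0.1,0.05,-1]]}}

```text
time: 2.1
tcp_pos: [0.4923, -0.1706, 0.3491]
tool_rot: [2.619, 0.001, 1.196]
contact_force: [-0.7, 0.1, 0.3]
opening: 0.0854
grip_force: 0.0
```

```bash
python3 - <<'E'
from h import *
s=arm.get_state(); im=arm.read_camera('wrist'); cv2.imwrite('pics/w1.png',im); np.savez('w1.npz',p=s['tcp_pos'],r=s['tool_rot'])
print(s['tcp_pos'],s['tool_rot'],s['qpos'],s['contact_force'])
E
```

```text
[ 0.4923 -0.1706  0.3491] [2.6189 0.0014 1.1958] [-0.5128 -0.149  -0.6013  0.5999  0.0674  1.4504] [-0.6939  0.0897  0.2987]
```

View pics/w1.png

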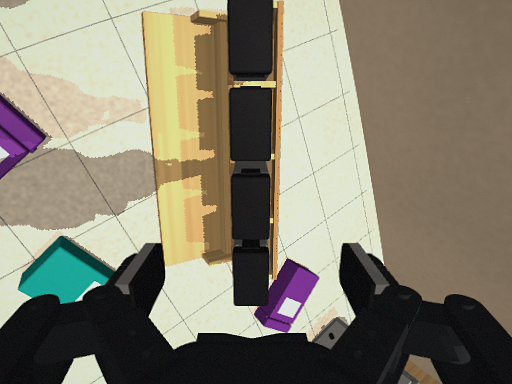

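The wrist view looks straight down the pockets. The four lids run along columns 230–272, centred at rows of about 37, 123, 206 and 276.

```bash
python3 - <<'E'
from h import *
im=cv2.imread('pics/w1.png'); d=np.load('w1.npz'); c=cam('wrist',{'tcp_pos':d['p'],'tool_rot':d['r']})
g=im.max(2)
for x in (251,):
  print('col',[ (y,int(g[y,x])) for y in range(68,92,2)],[ (y,int(g[y,x])) for y in range(154,178,2)])
m=(g<38).astype(np.uint8); m[:,:222]=0;m[:,280:]=0;m[312:]=0
m=cv2.morphologyEx(m,cv2.MORPH_OPEN,np.ones((5,5)))
n,l,s,ce=cv2.connectedComponentsWithStats(m)
Z=np.array([0,0,1.]);C=[]
for i in range(1,n):
    if s[i,4]<300: continue
    x,y,w,h=s[i,:4]
    r=cv2.minAreaRect(np.argwhere(l==i)[:,::-1].astype(np.float32)); u=np.array(r[0])
    P=plane(c,[u],[0,0,.1807],Z)[0]
    # extents on lid-top plane
    pz=-rot(d['r']).as_matrix()[:,2]; b=plane(c,cv2.boxPoints(r),P,pz)
    print(s[i],u,r[1:],P,np.linalg.norm(np.diff(b,axis=0),axis=1)); C.append(P)
C=np.array(C); C=C[np.argsort(-C[:,1])]
print(C); v=C[-1]-C[0]; print(np.arctan2(v[0],-v[1])*-1*-1, np.linalg.norm(v[:2])/3)
E
```

```text
col [(68, 36), (70, 32), (72, 22), (74, 12), (76, 16), (78, 49), (80, 36), (82, 231), (84, 227), (86, 26), (88, 24), (90, 36)] [(154, 33), (156, 32), (158, 31), (160, 20), (162, 62), (164, 59), (166, 57), (168, 37), (170, 9), (172, 16), (174, 24), (176, 12)]
[ 228    0   37   78 1913] [245.6354  38.5099] ((77.94451141357422, 34.960205078125), 88.45184326171875) [ 0.6253 -0.0798  0.1807] [0.0328 0.0704 0.0346]
[ 230   86   41   75 2334] [250. 123.] ((74.0, 40.0), 90.0) [ 0.6003 -0.1565  0.1807] [0.0402 0.0755 0.0428]
[ 231  169   39  137 4751] [250. 237.] ((136.0, 38.0), 90.0) [ 0.5532 -0.2765  0.1807] [0.041  0.1742 0.0477]
[[ 0.6253 -0.0798  0.1807]
 [ 0.6003 -0.1565  0.1807]
 [ 0.5532 -0.2765  0.1807]]
-0.35092611833000437 0.06984728079843175
```

```bash
python3 - <<'E'
from h import *
d=np.load('w1.npz'); c=cam('wrist',{'tcp_pos':d['p'],'tool_rot':d['r']}); im=cv2.imread('pics/w1.png'); g=im.max(2).astype(int)
for y in (20,50,100,123,150,190,225,262,290): print(y,g[y,224:280].tolist())
Z=np.array([0,0,1.])
P=plane(c,[(250.7,123.3),(251,207),(251,277)],[0,0,.1807],Z); print(P, np.diff(P,axis=0), d['p'], d['r'])
pc=P[0]; 
E
```

```text
20 [88, 91, 91, 76, 12, 23, 30, 33, 31, 35, 34, 34, 32, 34, 36, 34, 34, 38, 34, 36, 36, 33, 33, 32, 36, 33, 35, 33, 33, 36, 35, 36, 34, 37, 35, 36, 38, 36, 36, 36, 36, 34, 35, 34, 35, 39, 34, 28, 43, 82, 89, 69, 63, 127, 192, 209]
50 [134, 134, 135, 109, 54, 16, 27, 35, 31, 31, 31, 36, 36, 33, 32, 34, 34, 33, 35, 33, 38, 36, 36, 37, 36, 36, 38, 36, 37, 36, 37, 39, 37, 35, 34, 37, 37, 36, 40, 38, 38, 38, 36, 38, 39, 38, 35, 24, 68, 150, 67, 67, 76, 151, 218, 208]
100 [134, 136, 134, 134, 106, 46, 19, 31, 33, 33, 37, 36, 31, 34, 34, 32, 35, 34, 36, 35, 37, 39, 35, 35, 35, 36, 34, 37, 37, 36, 34, 35, 34, 36, 34, 37, 35, 39, 38, 37, 36, 39, 36, 36, 38, 39, 24, 21, 170, 67, 68, 65, 131, 217, 208, 208]
123 [135, 135, 136, 139, 113, 65, 25, 27, 33, 32, 33, 34, 31, 33, 33, 33, 34, 35, 34, 32, 32, 35, 33, 32, 34, 34, 35, 35, 36, 32, 34, 32, 34, 39, 36, 37, 36, 35, 35, 35, 33, 35, 38, 27, 37, 30, 28, 85, 118, 70, 67, 49, 217, 209, 207, 210]
150 [136, 136, 133, 137, 134, 116, 39, 21, 31, 28, 31, 28, 32, 32, 29, 32, 32, 29, 29, 31, 30, 30, 31, 30, 28, 32, 37, 34, 30, 31, 32, 33, 33, 35, 33, 31, 
[... 543 characters left out ...]
213, 208, 206, 212, 219, 233]
262 [184, 205, 185, 227, 231, 230, 238, 203, 85, 16, 25, 27, 29, 28, 27, 29, 29, 26, 27, 27, 29, 29, 26, 30, 29, 27, 30, 29, 29, 26, 29, 30, 26, 27, 32, 29, 31, 30, 29, 29, 28, 30, 30, 27, 19, 112, 103, 68, 62, 219, 202, 206, 213, 219, 231, 230]
290 [215, 198, 211, 216, 227, 231, 230, 232, 240, 126, 13, 26, 24, 31, 22, 26, 27, 27, 27, 26, 23, 30, 25, 28, 29, 28, 28, 26, 27, 31, 26, 25, 29, 30, 29, 27, 25, 29, 27, 28, 30, 26, 28, 19, 64, 75, 73, 74, 75, 75, 74, 75, 77, 77, 78, 80]
[[ 0.601  -0.1571  0.1807]
 [ 0.5678 -0.243   0.1807]
 [ 0.5349 -0.327   0.1807]] [[-0.0332 -0.0858  0.    ]
 [-0.0329 -0.0841  0.    ]] [ 0.4923 -0.1706  0.3491] [2.6189 0.0014 1.1958]
```

```bash
python3 - <<'E'
from h import *
s=arm.get_state(); M=rot(s['tool_rot']).as_matrix()
for P in [(.6345,-.0714,.1807),(.601,-.1573,.1807),(.5678,-.243,.1807),(.5345,-.3285,.1807)]:
    go(np.array(P)+.036*M[:,2],M)
E
```

```text
turn [-0.  0.  0.] shift [ 0.7241 -0.0051  1.1486]
turn [-0.  0.  0.] shift [ 0.2631 -0.004   1.15  ]
turn [-0.  0.  0.] shift [-0.1964 -0.002   1.1519]
turn [-0.  0.  0.] shift [-0.6552 -0.0007  1.1534]
```

Request:
{"method": "carry_out", "body": {"steps": [[0,0,0,0.263,-0.004,0.35,-1],[0,0,0,0.263,-0.004,0.35,-1],[0,0,0,0.263,-0.004,0.6,-1],[0,0,0,0.263,-0.004,0.8,-1],[0,0,0,0.263,-0.004,1.0,-1],[0,0,0,0.263,-0.004,1.0,-1]]}}

```text
time: 2.75
tcp_pos: [0.6023, -0.1581, 0.1694]
tool_rot: [2.628, 0.001, 1.195]
contact_force: [-1.9, -0.0, -1.0]
opening: 0.085
grip_force: 0.0
```

Request:
{"method": "carry_out", "body": {"steps": [[0,0,0,0,0,0.075,-1],[0,0,0,0,0,0.15,-1],[0,0,0,0,0,0.15,-1],[0,0,0,0,0,0.15,-1]]}}

```text
time: 3.15
tcp_pos: [0.6184, -0.1633, 0.1511]
tool_rot: [2.617, 0.001, 1.197]
contact_force: [0.4, -0.8, -0.6]
opening: 0.0855
grip_force: 0.0
```

```bash
python3 - <<'E'
from h import *
s=arm.get_state(); im=arm.read_camera('wrist'); cv2.imwrite('pics/w2.png',im)
print(s['tcp_pos'],s['contact_force'],s['opening'])
M=rot(s['tool_rot']).as_matrix(); go(np.array((.601,-.1573,.1807))+.036*M[:,2],M)
E
```

```text
[ 0.6184 -0.1633  0.1511] [ 0.4031 -0.7776 -0.6289] 0.08549045772778208
turn [ 0.0002 -0.0001  0.0001] shift [-0.0054 -0.0071  0.007 ]
```

View pics/w2.png

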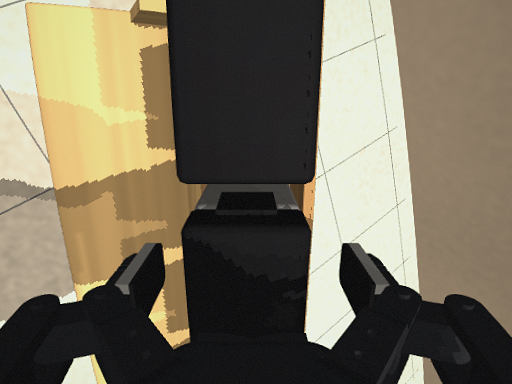

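The fingers straddle the case in pocket 2. Its lid spans columns 184–308 and the finger gap is centred at about column 252, so the offset is around 1.5 mm. I'll close and lift it to weigh it.

Request:
{"method": "carry_out", "body": {"steps": [[0,0,0,0,-0.007,0,-1],[0,0,0,0,-0.007,0,1],[0,0,0,0,-0.007,0,1],[0,0,0,0,-0.007,0,1],[0,0,0,0,-0.007,0,1],[0,0,0,0,-0.007,0,1],[0,0,0,0,-0.007,0,1],[0,0,0,0,-0.007,0,1],[0,0,0,0,-0.007,0,1]]}}

```text
time: 4.1
tcp_pos: [0.6176, -0.1618, 0.1496]
tool_rot: [2.618, 0.001, 1.198]
contact_force: [-4.2, 0.9, 5.8]
opening: 0.0435
grip_force: 48.5
```

Request:
{"method": "carry_out", "body": {"steps": [[0,0,0,0,0.005,-0.04,1],[0,0,0,0,0.015,-0.1,1],[0,0,0,0,0.015,-0.15,1],[0,0,0,0,0.015,-0.15,1],[0,0,0,0,0.015,-0.15,1],[0,0,0,0,0.015,-0.15,1],[0,0,0,0,0.015,-0.15,1],[0,0,0,0,0.015,-0.15,1]]}}

```text
time: 4.9
tcp_pos: [0.606, -0.1574, 0.1762]
tool_rot: [2.619, 0.001, 1.198]
contact_force: [0.7, 0.2, -2.9]
opening: 0.0433
grip_force: 49.7
```

Request:
{"method": "carry_out", "body": {"steps": [[0,0,0,0,0,0,1]]}}

```text
time: 5.0
tcp_pos: [0.6061, -0.1574, 0.1763]
tool_rot: [2.618, 0.001, 1.198]
contact_force: [0.4, -0.2, -2.1]
opening: 0.0436
grip_force: 49.7
```

Request:
{"method": "carry_out", "body": {"steps": [[0,0,0,0,0,0,1]]}}

```text
time: 5.1
tcp_pos: [0.6061, -0.1574, 0.1765]
tool_rot: [2.618, 0.001, 1.198]
contact_force: [0.5, 0.6, -1.3]
opening: 0.0433
grip_force: 49.7
```

```bash
python3 - <<'E'
from h import *
s=arm.get_state(); print(s['tcp_pos'],s['contact_force'],s['torque'],s['joint_efforts'],s['qpos'],s['opening'])
E
```

```text
[ 0.6061 -0.1574  0.1765] [ 0.5407  0.5722 -1.2877] [0.2881 0.5947 0.0032] [ -0.0009 -39.258   25.5227  -4.5305  -0.0141  -0.0044] [-0.371   0.2422 -0.6793  0.1258 -0.0019  1.5718] 0.04325134640685804
```

Reading about 2 N (0.2 kg), so this one is part used. I'll put it back.

Request:
{"method": "carry_out", "body": {"steps": [[0,0,0,0,0,0.05,1],[0,0,0,0,-0.008,0.1,1],[0,0,0,0,-0.015,0.13,1],[0,0,0,0,-0.015,0.15,1],[0,0,0,0,-0.015,0.157,1],[0,0,0,0,-0.015,0.157,1],[0,0,0,0,-0.015,0.157,1]]}}

```text
time: 5.8
tcp_pos: [0.6175, -0.162, 0.1495]
tool_rot: [2.617, 0.002, 1.197]
contact_force: [-17.6, 6.4, 21.6]
opening: 0.043
grip_force: 53.6
```

Request:
{"method": "carry_out", "body": {"steps": [[0,0,0,0,0,0,-1],[0,0,0,0,0,0,-1],[0,0,0,0,0,0,-1],[0,0,0,0,0,0,-1],[0,0,0,0,0,0,-1],[0,0,0,0,0,0,-1]]}}

```text
time: 6.4
tcp_pos: [0.6183, -0.1622, 0.1477]
tool_rot: [2.618, 0.001, 1.198]
contact_force: [-0.1, -0.1, -0.2]
opening: 0.0852
grip_force: 0.0
```

Request:
{"method": "carry_out", "body": {"steps": [[0,0,0,0,0,-0.2,-1],[0,0,0,0,0,-0.35,-1],[0,0,0,-0.2,0,-0.38,-1],[0,0,0,-0.46,0,-0.38,-1],[0,0,0,-0.46,0,-0.38,-1],[0,0,0,-0.46,0,-0.38,-1],[0,0,0,-0.46,0,-0.38,-1]]}}

```text
time: 7.1
tcp_pos: [0.5495, -0.2332, 0.2135]
tool_rot: [2.619, 0.001, 1.199]
contact_force: [0.2, 1.6, -0.0]
opening: 0.0852
grip_force: 0.0
```

```bash
python3 - <<'E'
from h import *
s=arm.get_state(); im=arm.read_camera('wrist'); cv2.imwrite('pics/w3.png',im)
M=rot(s['tool_rot']).as_matrix(); go(np.array((.5678,-.243,.1807))+.036*M[:,2],M)
E
```

```text
turn [-0.     -0.0001  0.0003] shift [-0.0145  0.0077  0.3734]
```

View pics/w3.png

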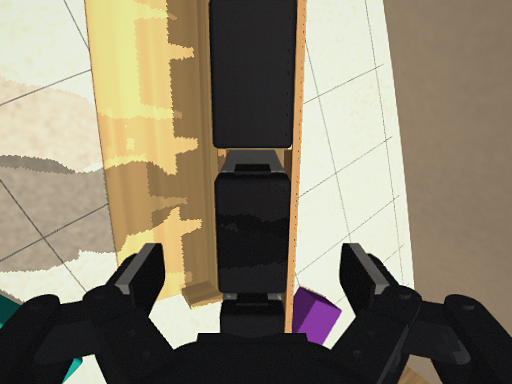

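Case 2 is home again, with its lid in line at columns 210–292. Case 3's lid is centred at about column 253 between the fingers, so that's next.

Request:
{"method": "carry_out", "body": {"steps": [[0,0,0,-0.014,0.003,0.2,-1],[0,0,0,-0.014,0.003,0.33,-1],[0,0,0,-0.014,0.003,0.37,-1],[0,0,0,-0.014,0.003,0.37,-1],[0,0,0,-0.014,0.003,0.37,-1],[0,0,0,-0.014,0.003,0.37,1],[0,0,0,-0.014,0.003,0.37,1],[0,0,0,-0.014,0.003,0.37,1],[0,0,0,-0.014,0.003,0.37,1],[0,0,0,-0.014,0.003,0.37,1],[0,0,0,-0.014,0.003,0.37,1],[0,0,0,-0.014,0.003,0.37,1],[0,0,0,-0.014,0.003,0.37,1]]}}

```text
time: 8.45
tcp_pos: [0.5829, -0.2502, 0.1509]
tool_rot: [2.617, 0.001, 1.198]
contact_force: [-5.3, 2.7, 5.3]
opening: 0.0434
grip_force: 56.6
```

Request:
{"method": "carry_out", "body": {"steps": [[0,0,0,0,0.005,-0.04,1],[0,0,0,0,0.015,-0.1,1],[0,0,0,0,0.015,-0.15,1],[0,0,0,0,0.015,-0.15,1],[0,0,0,0,0.015,-0.15,1],[0,0,0,0,0.015,-0.15,1],[0,0,0,0,0.015,-0.15,1],[0,0,0,0,0.015,-0.15,1]]}}

```text
time: 9.25
tcp_pos: [0.5716, -0.2456, 0.177]
tool_rot: [2.619, 0.001, 1.198]
contact_force: [-0.4, 0.5, -6.6]
opening: 0.0432
grip_force: 60.6
```

Request:
{"method": "carry_out", "body": {"steps": [[0,0,0,0,0,0,1]]}}

```text
time: 9.35
tcp_pos: [0.5718, -0.2457, 0.1772]
tool_rot: [2.618, 0.001, 1.198]
contact_force: [0.0, 0.2, -5.7]
opening: 0.0436
grip_force: 60.6
```

Request:
{"method": "carry_out", "body": {"steps": [[0,0,0,0,0,0,1]]}}

```text
time: 9.45
tcp_pos: [0.5718, -0.2457, 0.1774]
tool_rot: [2.618, 0.001, 1.198]
contact_force: [-0.8, -0.1, -6.6]
opening: 0.044
grip_force: 60.6
```

It weighs about 6.3 N (0.64 kg), so this is the full case. I'll check the tray and the route.

```bash
python3 - <<'E'
from h import *
Z=np.array([0,0,1.])
q=np.array([(387,450),(453,450),(456,529),(383,527)])/1.5625
P=plane(cam('side'),q,[0,0,.022],Z); print(P,P.mean(0))
q=np.array([(160,250),(230,265),(212,326),(144,309)])/1.5625
P=plane(cam('top'),q,[0,0,.018],Z); print(P,P.mean(0))
print('wipes',plane(cam('top'),[(290/1.5625,187/1.5625)],[0,0,.182],Z))
s=arm.get_state(); M=rot(s['tool_rot']).as_matrix()
print('up .1 + axis', M.T@np.array([0,0,.1])/.2)
go([.5765,.3295,.34],tool(-.24,0))
E
```

```text
[[0.6183 0.2485 0.022 ]
 [0.4967 0.2792 0.022 ]
 [0.5393 0.4255 0.022 ]
 [0.6589 0.3918 0.022 ]] [0.5783 0.3362 0.022 ]
[[0.653  0.3828 0.018 ]
 [0.618  0.2378 0.018 ]
 [0.4944 0.2723 0.018 ]
 [0.5319 0.4118 0.018 ]] [0.5743 0.3262 0.018 ]
wipes [[0.7224 0.0878 0.182 ]]
up .1 + axis [-0.0005  0.25   -0.433 ]
turn [ 0.1664  0.0114 -0.0412] shift [ 2.6862 -0.4807 -1.2193]
```

Request:
{"method": "carry_out", "body": {"steps": [[0,0,0,0,0,-0.08,1],[0,0,0,0,0,-0.18,1],[0,0,0,0,0,-0.28,1],[0,0,0,0,0,-0.38,1],[0,0,0,0,0.03,-0.5,1],[0,0,0,0,0.1,-0.65,1],[0,0,0,0,0.18,-0.8,1],[0,0,0,0,0.25,-0.9,1],[0,0,0,0,0.25,-0.9,1]]}}

```text
time: 10.35
tcp_pos: [0.5307, -0.23, 0.364]
tool_rot: [2.608, 0.003, 1.198]
contact_force: [0.8, -0.6, -4.7]
opening: 0.0432
grip_force: 60.8
```

```bash
python3 - <<'E'
from h import *
print(arm.get_state()['tcp_pos'],arm.get_state()['opening'])
go([.55,.06,.35],tool(-.26,0)); go([.577,.331,.35],tool(-.26,0))
E
```

```text
[ 0.5307 -0.23    0.364 ] 0.04319476390655688
turn [ 0.1695  0.0105 -0.0348] shift [ 1.3858 -0.4105 -0.1663]
turn [ 0.1695  0.0105 -0.0348] shift [ 2.6969 -0.7251 -0.3567]
```

Go part of the way (about a third) while turning upright.

Request:
{"method": "carry_out", "body": {"steps": [[0.03,0.002,-0.006,0.1,-0.03,-0.01,1],[0.06,0.004,-0.012,0.25,-0.07,-0.03,1],[0.09,0.006,-0.018,0.42,-0.11,-0.05,1],[0.12,0.008,-0.024,0.58,-0.16,-0.07,1],[0.15,0.009,-0.03,0.74,-0.2,-0.09,1],[0.17,0.01,-0.035,0.88,-0.24,-0.11,1],[0.17,0.01,-0.035,0.96,-0.26,-0.12,1],[0.17,0.01,-0.035,1.0,-0.27,-0.13,1],[0.17,0.01,-0.035,1.0,-0.27,-0.13,1]]}}

```text
time: 11.25
tcp_pos: [0.5456, -0.0197, 0.3526]
tool_rot: [-3.13, -0.001, 1.313]
contact_force: [-0.4, -0.3, -7.2]
opening: 0.0436
grip_force: 60.7
```

```bash
python3 - <<'E'
from h import *
print(arm.get_state()['tcp_pos'],arm.get_state()['tool_rot'])
go([.577,.331,.35],tool(-.26,0))
E
```

```text
[ 0.5456 -0.0197  0.3526] [-3.1301 -0.0014  1.3125]
turn [-0.0037 -0.0004  0.0006] shift [ 1.7355 -0.2959  0.0188]
```

Request:
{"method": "carry_out", "body": {"steps": [[0,0,0,0.1,-0.02,0,1],[0,0,0,0.25,-0.04,0,1],[0,0,0,0.42,-0.07,0,1],[0,0,0,0.6,-0.1,0,1],[0,0,0,0.78,-0.13,0,1],[0,0,0,0.92,-0.16,0,1],[0,0,0,1,-0.17,0,1],[0,0,0,1,-0.17,0,1]]}}

```text
time: 12.05
tcp_pos: [0.5644, 0.1824, 0.3541]
tool_rot: [-3.131, -0.002, 1.313]
contact_force: [-0.1, -1.1, -5.3]
opening: 0.0435
grip_force: 60.7
```

Request:
{"method": "carry_out", "body": {"steps": [[0,0,0,0.1,-0.02,0,1],[0,0,0,0.25,-0.04,0,1],[0,0,0,0.42,-0.07,0,1],[0,0,0,0.6,-0.1,0,1],[0,0,0,0.69,-0.12,0,1],[0,0,0,0.73,-0.125,0,1],[0,0,0,0.73,-0.125,0,1],[0,0,0,0.73,-0.125,0,1]]}}

```text
time: 12.85
tcp_pos: [0.5779, 0.3272, 0.3547]
tool_rot: [-3.131, -0.0, 1.309]
contact_force: [-0.8, -0.4, -6.0]
opening: 0.0435
grip_force: 60.7
```

```bash
python3 - <<'E'
from h import *
s=arm.get_state(); print(s['tcp_pos'],s['tool_rot'],s['qpos'])
cv2.imwrite('pics/w4.png',arm.read_camera('wrist'))
go([.577,.331,.35],tool(-.26,0))
E
```

```text
[0.5779 0.3272 0.3547] [-3.131  -0.      1.3093] [0.4013 0.5283 0.386  1.4368 0.0065 2.2336]
turn [-0.0033 -0.0001 -0.0006] shift [ 0.0173 -0.0088  0.025 ]
```

View pics/w4.png

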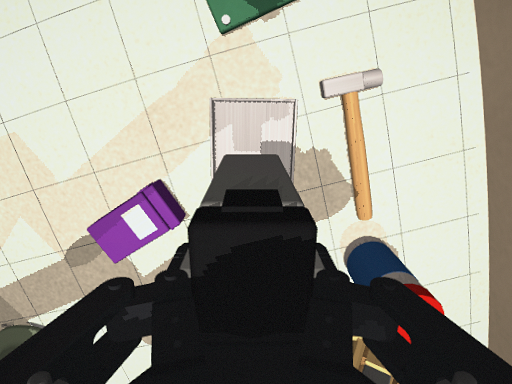

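The wrist view shows the tray with its far corners at (212,98) and (296,100), centred in line with the held case. The hammer and tub are clear.

```bash
python3 - <<'E'
from h import *
s=arm.get_state(); P=plane(cam('wrist',s),[(211,98),(297,100)],[0,0,.022],np.array([0,0,1.]))
v=P[1]-P[0]; psi=np.arctan2(v[1],v[0]); c=P.mean(0)-.075*np.array([-np.sin(psi),np.cos(psi),0]); print(P,np.linalg.norm(v),psi,c)
# case lid tilt: TCP height at lid: predicted bottom
go([c[0],c[1],.112],tool(-.26,0))
E
```

```text
[[0.5385 0.4198 0.022 ]
 [0.6592 0.3847 0.022 ]] 0.12570754856156371 -0.2826950256148263 [0.5779 0.3303 0.022 ]
turn [-0.0033 -0.0001 -0.0006] shift [0.0144 0.0091 1.2149]
```

Request:
{"method": "carry_out", "body": {"steps": [[-0.003,0,0,0.014,0.009,0.1,1],[-0.003,0,0,0.014,0.009,0.25,1],[-0.003,0,0,0.014,0.009,0.42,1],[-0.003,0,0,0.014,0.009,0.6,1],[-0.003,0,0,0.014,0.009,0.76,1],[-0.003,0,0,0.014,0.009,0.88,1],[-0.003,0,0,0.014,0.009,0.95,1],[-0.003,0,0,0.014,0.009,1.0,1],[-0.003,0,0,0.014,0.009,1.0,1]]}}

```text
time: 13.8
tcp_pos: [0.5777, 0.3313, 0.1542]
tool_rot: [-3.139, -0.0, 1.31]
contact_force: [-0.4, 0.4, -6.2]
opening: 0.0432
grip_force: 60.6
```

Request:
{"method": "carry_out", "body": {"steps": [[0,0,0,0,0,0.06,1],[0,0,0,0,0,0.11,1],[0,0,0,0,0,0.15,1],[0,0,0,0,0,0.17,1],[0,0,0,0,0,0.18,1],[0,0,0,0,0,0.18,1]]}}

```text
time: 14.4
tcp_pos: [0.5778, 0.3321, 0.1186]
tool_rot: [-3.14, -0.001, 1.311]
contact_force: [0.3, -0.4, -6.5]
opening: 0.0436
grip_force: 60.8
```

```bash
python3 - <<'E'
from h import *
s=arm.get_state(); print(s['tcp_pos'],s['tool_rot'],s['contact_force'])
cv2.imwrite('pics/s5.png',cv2.resize(arm.read_camera('side')[230:384,190:350],(800,600)))
E
```

```text
[0.5778 0.3321 0.1186] [-3.14   -0.0012  1.311 ] [ 0.2604 -0.4497 -6.5316]
```

View pics/s5.png

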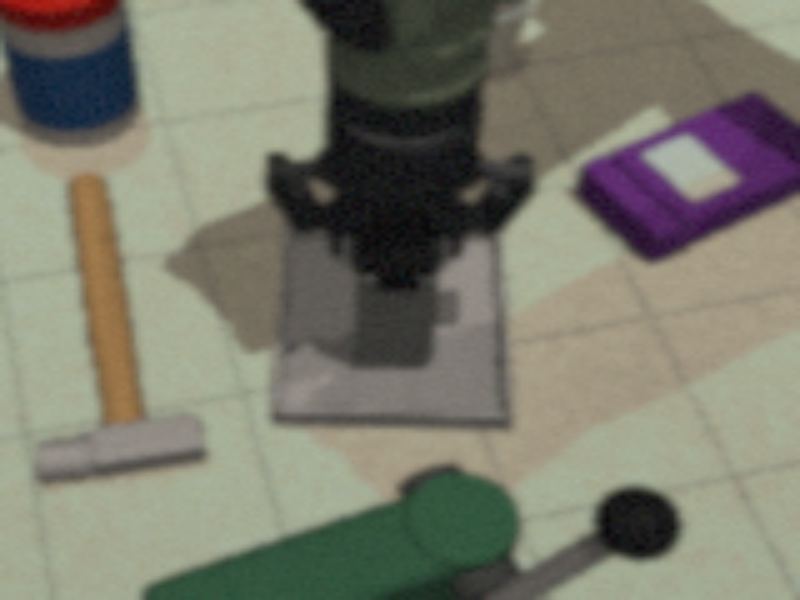

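The side crop shows the case upright and well inside the tray, with its base front edge at about (395,362). I'll lower it in small steps until it touches.

Request:
{"method": "carry_out", "body": {"steps": [[0,0,0,0,0,0.01,1],[0,0,0,0,0,0.02,1],[0,0,0,0,0,0.03,1],[0,0,0,0,0,0.03,1]]}}

```text
time: 14.85
tcp_pos: [0.5776, 0.332, 0.1125]
tool_rot: [-3.14, -0.001, 1.311]
contact_force: [-0.5, -0.8, -6.7]
opening: 0.0435
grip_force: 60.8
```

Request:
{"method": "carry_out", "body": {"steps": [[0,0,0,0,0,0.005,1],[0,0,0,0,0,0.01,1],[0,0,0,0,0,0.01,1]]}}

```text
time: 15.15
tcp_pos: [0.5778, 0.3321, 0.1107]
tool_rot: [-3.14, -0.001, 1.311]
contact_force: [0.5, 0.1, -7.0]
opening: 0.0433
grip_force: 60.8
```

Request:
{"method": "carry_out", "body": {"steps": [[0,0,0,0,0,0.003,1],[0,0,0,0,0,0.006,1],[0,0,0,0,0,0.006,1]]}}

```text
time: 15.45
tcp_pos: [0.5778, 0.3321, 0.1096]
tool_rot: [-3.14, -0.001, 1.311]
contact_force: [-0.2, -0.5, -6.8]
opening: 0.0434
grip_force: 60.8
```

Request:
{"method": "carry_out", "body": {"steps": [[0,0,0,0,0,0.003,1],[0,0,0,0,0,0.003,1]]}}

```text
time: 15.65
tcp_pos: [0.5779, 0.3322, 0.1093]
tool_rot: [-3.14, -0.001, 1.311]
contact_force: [0.6, 0.1, -6.4]
opening: 0.0434
grip_force: 61.0
```

Request:
{"method": "carry_out", "body": {"steps": [[0,0,0,0,0,0.003,1],[0,0,0,0,0,0.003,1]]}}

```text
time: 15.85
tcp_pos: [0.5779, 0.3323, 0.1092]
tool_rot: [-3.141, -0.002, 1.311]
contact_force: [-2.4, -0.5, 0.4]
opening: 0.0434
grip_force: 61.3
```

It has touched down. Release and back off straight up.

Request:
{"method": "carry_out", "body": {"steps": [[0,0,0,0,0,0,0.1],[0,0,0,0,0,0,-0.2],[0,0,0,0,0,0,-0.6],[0,0,0,0,0,0,-1],[0,0,0,0,0,0,-1],[0,0,0,0,0,0,-1],[0,0,0,0,0,0,-1]]}}

```text
time: 16.55
tcp_pos: [0.5779, 0.3322, 0.1085]
tool_rot: [-3.14, -0.001, 1.311]
contact_force: [-0.4, 0.2, 0.2]
opening: 0.0854
grip_force: 0.0
```

Request:
{"method": "carry_out", "body": {"steps": [[0,0,0,0,0,-0.05,-1],[0,0,0,0,0,-0.15,-1],[0,0,0,0,0,-0.3,-1],[0,0,0,0,0,-0.5,-1],[0,0,0,0,0,-0.7,-1],[0,0,0,0,0,-0.9,-1],[0,0,0,0,0,-1,-1],[0,0,0,0,0,-1,-1]]}}

```text
time: 17.35
tcp_pos: [0.5796, 0.3325, 0.3136]
tool_rot: [3.137, -0.006, 1.311]
contact_force: [0.2, 1.2, 0.5]
opening: 0.0853
grip_force: 0.0
```

```bash
python3 - <<'E'
from h import *
s=arm.get_state(); print(s['tcp_pos'],s['contact_force'],s['opening'])
a=arm.read_camera('side'); b=arm.read_camera('top')
cv2.imwrite('pics/fin.png',np.vstack([cv2.resize(a[100:370,150:350],(800,1080))[::2,::2],]) )
cv2.imwrite('pics/fin.png',np.hstack([cv2.resize(a[110:360,170:350],(400,556)),cv2.resize(b[90:240,85:365],(400,214)).repeat(1,0) if 0 else cv2.copyMakeBorder(cv2.resize(b[100:220,210:365],(400,310)),0,246,0,0,cv2.BORDER_CONSTANT)]))
E
```

```text
[0.5796 0.3325 0.3136] [0.156  1.1863 0.5037] 0.08529626531603932
```

View pics/fin.png

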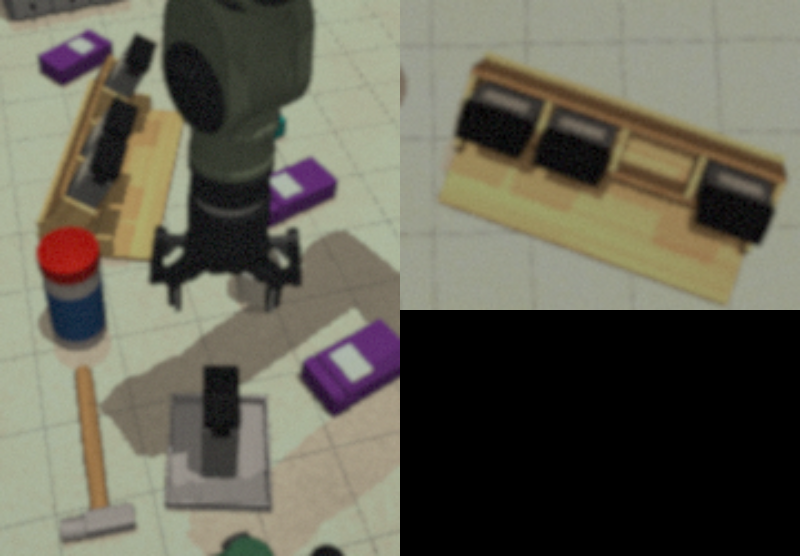

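The case stands upright in the tray at (220,430), pocket 3 is empty, and three cases remain in the rack. Case 2 may sit slightly off, so I'll compare its lid position before and after.

```bash
python3 - <<'E'
from h import *
b=arm.read_camera('top'); a=cv2.imread('pics/top0.png')
for im in (a,b):
    g=im.max(2); m=np.zeros_like(g); m[115:205,225:365]=(g[115:205,225:365]<45)
    n,l,s,ce=cv2.connectedComponentsWithStats(m)
    print([(s[i,4],ce[i].round(2),s[i,:4]) for i in range(1,n) if s[i,4]>60])
E
```

```text
[(np.int32(420), array([246.7 , 149.26]), array([233, 139,  30,  22], dtype=int32)), (np.int32(417), array([276.12, 159.93]), array([262, 149,  29,  23], dtype=int32)), (np.int32(413), array([307.26, 170.99]), array([294, 160,  28,  23], dtype=int32)), (np.int32(447), array([338.08, 181.79]), array([325, 166,  29,  28], dtype=int32))]
[(np.int32(424), array([246.56, 149.22]), array([232, 139,  31,  22], dtype=int32)), (np.int32(423), array([276.17, 159.9 ]), array([262, 149,  29,  23], dtype=int32)), (np.int32(454), array([338.11, 181.7 ]), array([325, 167,  29,  27], dtype=int32))]
```

All the remaining cases are where they started, within 0.2 px.

```bash
python3 -c "
from cell import arm
print(arm.job_done())"
```

```text
the job is handed in; nothing more can be done
None
```

The full case (about 0.64 kg, from the third pocket) stands upright in the tray, the other three are home in the rack, nothing else was touched, and the job was handed in at about 17 s.

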